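# Lock a tube rack onto the shaker with a hairpin clip

## Robot

A 7-joint arm with a two-finger parallel gripper is mounted at the origin on the work surface. World frame = base frame: x ahead of the robot, y to its left, z up, the work surface at z = 0. Lengths are in mm, angles in rad, forces in N, time in s.
With the tool pointing down it reaches from about 400 to 875 mm from the base axis. Payload 4.4 kg.
Tool frame: the origin (TCP) lies at the very end of the fingers, on their centre line; the grasp point (between the pads) lies 19 mm behind it; z points along the fingers, y is the direction in which the jaws open and shut (so a half turn about z gives the same grasp; the last joint's range is limited). The gripper opens to 85 mm and grips with 20 to 120 N. Pads are 22 mm wide; open, the fingers measure 114 mm over their backs; the gripper's body (76 mm by 85 mm) begins 54 mm behind the grasp point. The pads swing forward as they close: fully open they stand 13 mm farther back than shut.
Start: joints at [-1.213, 0.628, 0.038, 1.517, -0.027, 0.996, -0.02], TCP at [267.276, 592.521, 231.313] pointing down, gripper open.
Joint ranges: [-3.06, 3.06], [-0.37, 2.12], [-1.25, 1.32], [0.18, 2.47], [-1.1, 4.24], [0.23, 1.98], [-2.94, 2.94]. Speed limits (rad/s): [2.57, 2.57, 3.14, 3.14, 3.14, 3.14, 3.14].

## Interface

Orientations are given as [roll, pitch, yaw] about the fixed x, y, z axes, in that order (R = Rz(yaw) Ry(pitch) Rx(roll)).
In Python, from cell import read_state, get_image, calibration, finish_job gives the robot as it stands. The module is installed in compiled form; this text tells all that it offers.
- The arm moves only by the tool apply_moves, never from a script. Its argument "increments" is a list of rows, each an object of numbers: "tx", "ty", "tz": the shift along the world's x, y, z in m; "rx", "ry", "rz": the turn, a rotation vector about the world's x, y, z in units of 5 degrees (1.0 is 5 degrees); "claw": the finger opening in m, from 0 to 0.0854. In form: [{"tx": .., "ty": .., "tz": .., "rx": .., "ry": .., "rz": .., "claw": ..}, ...]. A call has 1 to 12 rows; each row is the pose to reach, as a shift and turn from the pose commanded when the call began; what a row does not reach only later rows make up. A row lasts 1/10 s, in which the tool goes at most 50 mm and 8.59 degrees, less where a joint would pass 70% of its speed; a pose out of reach is approached as far as the arm can. A call with a gripper value outside its range is refused whole. The fingers move at their own pace and stop on an object; the grip force is fixed at half the most. Time passes only in rows, so rows that repeat a pose let the fingers close. It gives the time, the measured TCP pose, the force and the opening at its end, in the units of the state.
- read_state(): the state, without advancing time (a new reading comes with each control period).
- get_image(name): name is "scene" or "top" or "wrist"; returns the picture (400x640x3 uint8, red, green, blue); there is no depth.
- calibration(name): a dict with "camera_matrix" (3x3 intrinsics, pixels), "distortion" ([k1, k2, p1, p2, k3] as OpenCV has them; the pictures are not rectified), "origin" and "attitude" of the camera in the world. Camera axes: x right, y up, looking along -z (the intrinsics and any distortion apply to the point x, -y, -z); pixel columns grow to the right and rows downward; lengths in mm; the calibration is good to about 2 mm. A picture is of the moment at which its call begins: read the wrist's pose just before it. calibration takes no time and is no camera call; for the wrist camera it gives the pose at the moment of the call.
- finish_job(): hands the job in, once; it reports no verdict.
The state is a dict: "clock": time; "qpos": joint angles; "qd": joint speeds; "tau": joint torques, N m; "eef_pos": TCP position; "tool_rot": TCP orientation; "force": force on the tool from outside, world axes, zero at the start; "torque": the same for the moment, N m; "width": finger opening in mm.
Only numpy, scipy, OpenCV 4.12 (cv2) and the standard library are available. Lean on these libraries where they do the work, as an engineer would, in place of code of your own. Each camera call takes 0.05 s, during which the arm holds its last target. There are 200 camera calls.

## Task

Mount the tube rack on the shaker: lower it upright so that its base plate lies flat on the platform with both upright pins through their holes, then lock it by sliding the hairpin clip flat across the plate, open end first and sideways onto the headed pin, pushing until its legs snap past the pin and it sits fully home in the groove, and let go. The platform floats on rubber mounts and gives way as you push, so go by feel: push until it snaps, then stop (never more than 30 N on the pin). Set the rack down gently and leave the bottle, the tip box and the beaker alone.

Things in the scene. Friction and masses are not known exactly. Their poses are not given: they have to be found in the camera images.
- rack: Tube rack, 0.28 to 0.46 kg: aluminium base plate 100 (x) x 190 (y) x 4 mm carrying a white block 56 (x) x 80 (y) x 30 mm of closed tubes (caps 4 mm proud). Origin: centre of the plate's underside, z up. 17 mm hole for the headed pin at y = +66 mm, 11 mm hole for the dowel at y = -76 mm (both x = 0), so it fits one way round. Starts flat on the bench
- rack_block (a point): Centre of the top face of the rack's white block, 34 mm above the plate's underside, at y = -18 mm of the rack; axes as the rack's. Take the block by its two side faces 56 mm apart (across x)
- rack_hole (a point): Centre of the rack's 17 mm hole, on the plate's underside; axes as the rack's
- shaker: Platform shaker: cream case 170 (x) x 230 (y) mm fixed on the bench, a control strip 21 mm proud along its front (-x). Origin on the bench under its centre, z up. The platform's top is 98 mm above the bench
- platform: The shaker's aluminium platform, 150 (x) x 214 (y) x 6 mm, origin at the centre of its underside, axes as the shaker's. It floats on four rubber columns: pushed sideways it gives about 1 mm per 1.1 N (damped, 0.11 N per mm/s) up to a hard stop at 15.5 mm and comes back when let go. It does not give downwards or turn
- pin: Headed mounting pin of polished steel, upright on the platform at x = 0, y = +66 mm of it and moving with it; origin on the platform's top, axes as the shaker's. 14 mm thick, 20 mm high (top bevelled), with a groove 10 mm thick from 4.6 to 11.5 mm height. With the rack on, the plate's top is at 4 mm, just below the groove
- pin_groove (a point): Point on the headed pin's axis 6.5 mm above the platform's top, the height of the wire of a clip lying on the rack's plate; axes as the shaker's
- dowel: Second mounting pin, a plain dowel 8 mm thick, 14 mm high with tapered top, upright on the platform at x = 0, y = -76 mm of it and moving with it; origin on the platform's top
- clip: Hairpin spring clip of 5 mm steel wire, 76 mm long, 50 g, starts flat on the bench. Origin on its underside under the belly where the pin sits when home; x points along the legs to the open end, z up. The two spring legs, both flat in the lowest 5 mm, stand 17 mm apart (inside) at the tips at x = +24 mm, 5 mm at the waist at x = +7.5 mm and 10.5 mm in the belly; behind it they close (the stop)
- clip_seat (a point): Centre of the belly at wire height, 2.5 mm over the clip's underside; on the pin's axis when home. Pushed onto the groove, the legs meet the pin with this point about 16 mm short of the axis; the push grows to 11 to 19 N until the waist passes (about 8 mm short), then the legs snap shut, pull the pin into the belly and the push falls away to a few N or less
- clip_bow (a point): Centre of the clip's bow, a coil of two turns 26 mm across and 10 mm high, 5 mm above the clip's underside and 36 mm behind the belly (x = -36 mm); axes as the clip's. Grip it here, across y
- reagent_bottle: Bystander: brown glass bottle with black cap, 60 mm across, 150 mm high, origin under its centre; leave alone
- tip_box: Bystander: closed pipette tip box, grey with a clear bluish lid, 80 x 118 x 60 mm, origin under its centre; leave alone
- beaker: Bystander: glass beaker 66 mm across, 85 mm high, origin under its centre; leave alone
Mind the look-alikes: they are no part of the job. Of the things that look like the rack, the smaller one is meant.

How it is judged (in metres and radians):
On the way:
1. the rack lies flat on the platform with both pins through its plate (horizontal distance between rack_hole and pin below 0.004 m and z of rack in the frame of pin between -0.003 and 0.002 m and angle between rack's own z axis and vertical below 0.04 rad and angle between the y axis of rack and the y axis of pin, either way round below 0.06 rad), for 0.2 s.
At the end, for the whole second after the job is handed in: Rack flat on the platform (plate within 2 mm of it, tilt under 0.04 rad), both pins through its holes (hole within 4 mm of the headed pin's axis); clip flat in that pin's groove, snapped home (belly within 3 mm of the axis, 4 mm of groove height, tilt under 0.2 rad); all let go and at rest (all of step 1 and horizontal distance between clip_seat and pin_groove below 0.003 m and z of clip_seat in the frame of pin_groove between -0.004 and 0.004 m and angle between clip's own z axis and vertical below 0.2 rad and linear speed of each of clip, rack below 0.02 m/s); the robot touches nothing.
It fails at once if the clip and the headed pin press on each other with more than 50 N, both legs added up (about 30 N of push) (contact force between clip and pin above 50 N).
It fails at once if the clip is pressed down on the rack's plate with more than 35 N (contact force between clip and rack above 35 N).
It fails at once if the rack is dropped or forced onto the platform or its pins (more than 60 N) (contact force between rack and platform above 60 N).
It fails at once if the rack is tipped by more than 0.5 rad (angle between rack's own z axis and vertical above 0.5 rad).
It fails at once if the bottle, tip box or beaker is moved by more than 30 mm or tipped (distance of any of reagent_bottle, tip_box, beaker from where it was at the start of the episode above 0.03 m or angle between any of reagent_bottle, tip_box, beaker's own z axis and vertical above 0.4 rad).
It also fails if it takes over 72 s, if anything falls off the work surface, if the arm or the gripper's body presses on something with over 40 N, if the wrist force passes 120 N, or if a joint passes its speed limit or range.

## Working session

There is one attempt and no reset: what is moved stays moved. The work goes in short steps, Python scripts to look and compute and a tool call to move; the robot and the scene stay as the last step left them, time stands still between calls to the robot, and variables do not carry over. Pictures are saved under pics/ and viewed, about 8 in all and at most 12, crops included, and the job is handed in when it is done.

Besides the shell and the picture viewer there is one more tool, called after "Emit:" by a JSON object that holds its "api" and its "payload". apply_moves: Moves the arm, as the interface text tells. Its arguments: {"type":"object","properties":{"increments":{"type":"array"}},"required":["increments"]}

```bash
mkdir -p pics; cat > h.py <<'E'
import numpy as np, cv2
from cell import read_state, get_image, calibration, finish_job
from scipy.spatial.transform import Rotation as R
def snap(name,fn=None):
    c=calibration(name); im=get_image(name)[:,:,::-1].copy()
    if fn: cv2.imwrite('pics/'+fn,im)
    return im,c
def rot(c):
    a=np.array(c['attitude'],float)
    return a if a.shape==(3,3) else R.from_euler('xyz',a).as_matrix()
def ray(c,uv):
    p=cv2.undistortPoints(np.array(uv,float).reshape(-1,1,2),np.array(c['camera_matrix'],float),np.array(c['distortion'],float))[:,0]
    return np.array(c['origin'],float),np.c_[p[:,0],-p[:,1],-np.ones(len(p))]@rot(c).T
def onplane(c,uv,z):
    o,d=ray(c,uv); return o+d*((z-o[2])/d[:,2])[:,None]
def proj(c,P):
    q=(np.array(P,float).reshape(-1,3)-np.array(c['origin'],float))@rot(c); q=q*[1,-1,-1]
    return cv2.projectPoints(q,np.zeros(3),np.zeros(3),np.array(c['camera_matrix'],float),np.array(c['distortion'],float))[0][:,0]
E
python3 - <<'E'
from h import *
print(read_state())
for n in ['scene','top','wrist']:
    im,c=snap(n,n+'0.png'); print(n,c)
E
```

```text
{'clock': 0.0, 'qpos': array([-1.2128438 ,  0.62937962,  0.03842827,  1.51838259, -0.0270038 ,
        0.99630003, -0.02001266]), 'qd': array([ 0.00172576,  0.00044686, -0.00080437,  0.00027865,  0.00052278,
       -0.00261615,  0.00141064]), 'tau': array([ 1.02844882e-03, -5.63398218e+01,  1.22696355e+00, -1.93442702e+01,
        1.11412266e-02,  1.05730584e-02,  4.99842940e-06]), 'eef_pos': array([266.97319136, 591.94300176, 230.36247415]), 'tool_rot': array([-3.13964073e+00,  1.66989012e-05,  2.71783615e+00]), 'force': array([-0.37090738,  1.1272246 ,  0.17679705]), 'torque': array([ 0.00250932, -0.01109939,  0.03515061]), 'width': 85.25045647974386}
scene {'camera_matrix': array([[493.09240184,   0.        , 313.90576851],
       [  0.        , 493.09240184, 196.06373966],
       [  0.        ,   0.        ,   1.        ]]), 'distortion': array([0.00902267, 0.        , 0.        , 0.        , 0.        ]), 'origin': array([1089.19365802,  516.08288771, 1120.04275474]), 'attitude': array([ 0.65341413, -0.00537021,  2.27169687])}
top {'camera_matrix': array([[422.6742884 ,   0.        , 328.68457043],
       [  0.        , 422.6742884 , 202.6034241 ],
       [  0.        ,   0.        ,   1.        ]]), 'distortion': array([-0.00610219,  0.        ,  0.        ,  0.        ,  0.        ]), 'origin': array([ 327.72542236,   30.09317994, 1094.17125331]), 'attitude': array([ 0.15359272,  0.0103541 , -1.58521096])}
wrist {'camera_matrix': array([[283.74112497,   0.        , 318.07407943],
       [  0.        , 283.74112497, 201.35719368],
       [  0.        ,   0.        ,   1.        ]]), 'distortion': array([-0.00319291,  0.        ,  0.        ,  0.        ,  0.        ]), 'origin': array([194.68846645, 624.64154285, 373.56207376]), 'attitude': array([-3.12126266e-01,  4.49322100e-04,  1.14687795e+00])}
```

View pics/scene0.png

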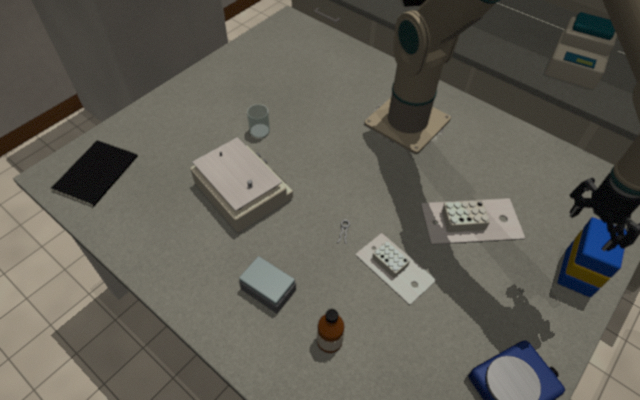

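View pics/top0.png

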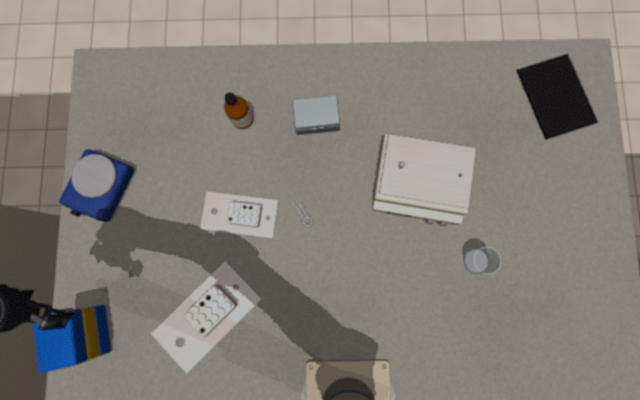

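The pictures show these things:
- **Rack:** the smaller one is at top (240,215), with its 17 mm hole at (214,211).
- **Clip:** at (305,213), with the bow towards the lower right.
- **Shaker:** platform at (427,175), headed pin at (402,165), dowel at (460,175).
- **Bystanders:** bottle (238,112), tip box (316,114), beaker (482,261).

```bash
python3 - <<'E'
from h import *
im,c=cv2.imread('pics/top0.png'),calibration('top')
for n,uv,z in [('hole',(214,211),4),('pintop',(402,164),118),('dowtop',(460,174),112),('clip tip',(299,205),3),('bow',(308,220),5),('bottle',(240,122),0),('tip',(316,114),60),('beaker',(486,260),0)]:
    print(n,onplane(c,[uv],z)[0].round(1))
def rect(im,c,z,x0,y0,x1,y1,th):
    g=im[y0:y1,x0:x1].min(2); m=(g>th).astype(np.uint8)
    cs,_=cv2.findContours(m,0,1); k=max(cs,key=cv2.contourArea); r=cv2.minAreaRect(k); b=cv2.boxPoints(r)+[x0,y0]
    P=onplane(c,b,z)[:,:2]; print(b.round(0).tolist(),P.round(1).tolist(),P.mean(0).round(1),[np.linalg.norm(P[i]-P[i-1]).round(1) for i in range(4)],np.degrees(np.arctan2(*(P[1]-P[0])[::-1])),np.degrees(np.arctan2(*(P[2]-P[1])[::-1])))
rect(im,c,4,190,180,290,245,150)
sc=cv2.imread('pics/scene0.png')
a=cv2.resize(im[130:240,190:340],None,fx=5.2,fy=5.2,interpolation=3)
cv2.imwrite('pics/crop1.png',a)
E
```

```text
hole [479.3 338.6   4. ]
pintop [ 568.7 -136.8  118. ]
dowtop [ 543.5 -274.1  112. ]
clip tip [491.7 116.6   3. ]
bow [451.7  93.2   5. ]
bottle [721.9 275.8   0. ]
tip [718.1  67.7  60. ]
beaker [ 342.2 -361.3    0. ]
[[200.0, 229.0], [205.0, 190.0], [277.0, 200.0], [272.0, 238.0]] [[433.9, 374.2], [535.0, 364.2], [506.7, 173.0], [406.5, 185.5]] [470.5 274.2] [np.float64(190.6), np.float64(101.6), np.float64(193.3), np.float64(101.0)] -5.624833085415106 -98.41811835468827
```

View pics/crop1.png

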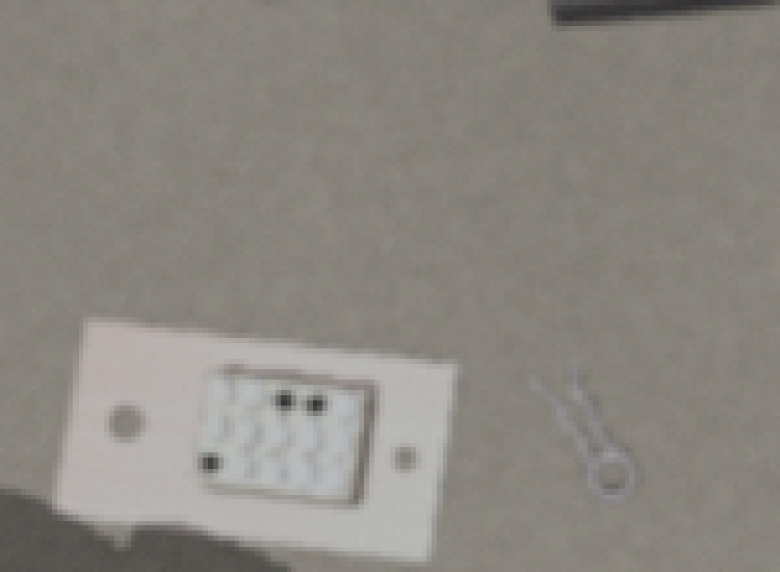

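Emit:
{"api": "apply_moves", "payload": {"increments": [{"tx": 0.05, "ty": -0.08, "tz": 0, "rz": -3}, {"tx": 0.201, "ty": -0.336, "tz": -0.05, "rz": -14.8}, {"tx": 0.201, "ty": -0.336, "tz": -0.05, "rz": -14.8}, {"tx": 0.201, "ty": -0.336, "tz": -0.05, "rz": -14.8}, {"tx": 0.201, "ty": -0.336, "tz": -0.05, "rz": -14.8}, {"tx": 0.201, "ty": -0.336, "tz": -0.05, "rz": -14.8}, {"tx": 0.201, "ty": -0.336, "tz": -0.05, "rz": -14.8}, {"tx": 0.201, "ty": -0.336, "tz": -0.05, "rz": -14.8}, {"tx": 0.201, "ty": -0.336, "tz": -0.05, "rz": -14.8}, {"tx": 0.201, "ty": -0.336, "tz": -0.05, "rz": -14.8}, {"tx": 0.201, "ty": -0.336, "tz": -0.05, "rz": -14.8}, {"tx": 0.201, "ty": -0.336, "tz": -0.05, "rz": -14.8}]}}

```text
$.increments[0]: bad value
```

```bash
python3 - <<'E'
from h import *
s=read_state(); print(s['clock'],s['eef_pos'],s['tool_rot'],s['qpos'],s['force'])
im,c=snap('wrist','w1.png'); print(c['origin'])
E
```

```text
0.15 [267.09066618 592.07828435 230.61263064] [-3.14015018e+00  2.19125344e-05  2.71776161e+00] [-1.21279654  0.62912596  0.03847733  1.51811716 -0.0270013   0.99631083
 -0.02000763] [ 0.37932772  0.87493474 -0.39621756]
[194.71278394 624.69114133 373.6818865 ]
```

View pics/w1.png

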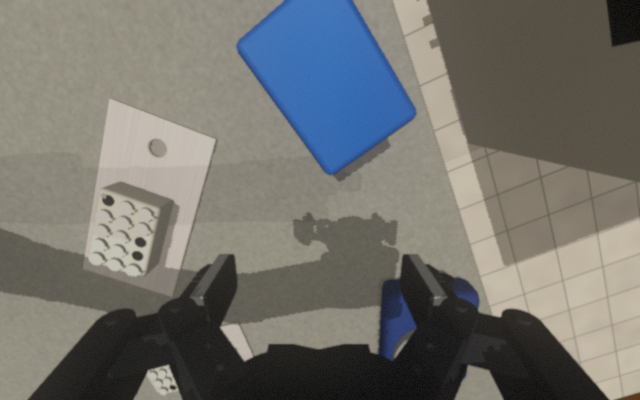

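The call was refused, most likely because every key has to be given, so the arm has not moved. This view from the start pose shows only the decoy rack and the blue box.

Emit:
{"api": "apply_moves", "payload": {"increments": [{"tx": 0.201, "ty": -0.336, "tz": -0.05, "rx": 0, "ry": 0, "rz": -14.8, "claw": 0.085}, {"tx": 0.201, "ty": -0.336, "tz": -0.05, "rx": 0, "ry": 0, "rz": -14.8, "claw": 0.085}, {"tx": 0.201, "ty": -0.336, "tz": -0.05, "rx": 0, "ry": 0, "rz": -14.8, "claw": 0.085}, {"tx": 0.201, "ty": -0.336, "tz": -0.05, "rx": 0, "ry": 0, "rz": -14.8, "claw": 0.085}, {"tx": 0.201, "ty": -0.336, "tz": -0.05, "rx": 0, "ry": 0, "rz": -14.8, "claw": 0.085}, {"tx": 0.201, "ty": -0.336, "tz": -0.05, "rx": 0, "ry": 0, "rz": -14.8, "claw": 0.085}, {"tx": 0.201, "ty": -0.336, "tz": -0.05, "rx": 0, "ry": 0, "rz": -14.8, "claw": 0.085}, {"tx": 0.201, "ty": -0.336, "tz": -0.05, "rx": 0, "ry": 0, "rz": -14.8, "claw": 0.085}, {"tx": 0.201, "ty": -0.336, "tz": -0.05, "rx": 0, "ry": 0, "rz": -14.8, "claw": 0.085}, {"tx": 0.201, "ty": -0.336, "tz": -0.05, "rx": 0, "ry": 0, "rz": -14.8, "claw": 0.085}, {"tx": 0.201, "ty": -0.336, "tz": -0.05, "rx": 0, "ry": 0, "rz": -14.8, "claw": 0.085}]}}

```text
clock: 1.3
eef_pos: [467.7, 257.6, 181.2]
tool_rot: [-3.141, -0.0, 1.43]
force: [0.1, 0.4, -0.5]
width: 85.1
```

```bash
python3 - <<'E'
from h import *
s=read_state(); print(s['clock'],s['eef_pos'],s['tool_rot'],s['qpos'].round(2),s['force'])
im,c=snap('wrist','w2.png'); print(c['origin'])
t,ct=snap('top','top2.png')
E
```

```text
1.3 [467.70475517 257.58838561 181.17315109] [-3.14089754e+00 -4.89762747e-04  1.43003915e+00] [-0.8   0.56  0.37  1.9  -0.29  0.74 -0.41] [ 0.149219    0.38318026 -0.53147264]
[478.19414177 335.49578425 324.30204093]
```

View pics/w2.png

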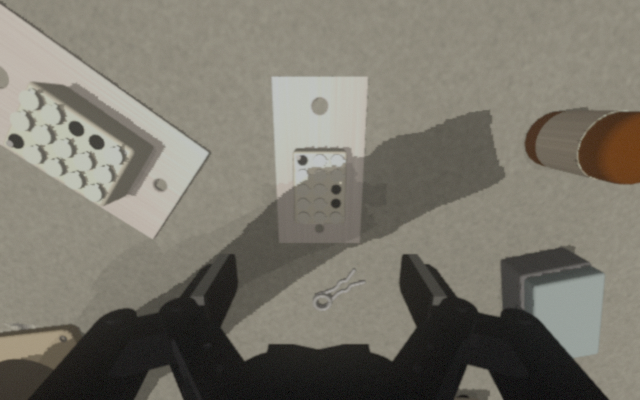

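The wrist view shows the rack's big hole at (319,105), the dowel hole at (319,229), and the block centred at about (321,186). The clip's bow is at (322,299) and its tips are near (352,272) and (362,284).

```bash
cat >> h.py <<'E'
def blob(im,u,v,r=14,dark=True):
    p=cv2.GaussianBlur(im,(3,3),0)[v-r:v+r+1,u-r:u+r+1].mean(2); lo,hi=np.percentile(p,[4,96]); m=((p<(lo+hi)/2) if dark else (p>(lo+hi)/2)).astype(np.uint8)
    n,l,st,ce=cv2.connectedComponentsWithStats(m); k=min(range(1,n),key=lambda i:np.hypot(*(ce[i]-r))-(st[i,4]>12)*100)
    return ce[k]+[u-r,v-r],st[k,4]
E
python3 - <<'E'
from h import *
im=cv2.imread('pics/w2.png'); c=calibration('wrist')
a,na=blob(im,319,105); b,nb=blob(im,319,229,9)
A,B=onplane(c,[a,b],3)
d=A-B; print(a,na,b,nb,A,B,np.linalg.norm(d),'yaw',np.degrees(np.arctan2(d[1],d[0]))-90)
u=d/np.linalg.norm(d); print('block',A-84*u, B+58*u)
# plate corners
P=onplane(c,[(273,77),(368,77),(360,242),(279,242)],4); print(P.round(1),P.mean(0))
C=onplane(c,[(322,299),(352,272),(362,284)],3)
C[0]=onplane(c,[(322,299)],7)[0]
e=C[1:].mean(0)-C[0]; print('clip',C.round(1),np.linalg.norm(e),np.degrees(np.arctan2(e[1],e[0])))
cv2.imwrite('pics/c2.png',np.hstack([cv2.resize(im[250:330,280:380],None,fx=5,fy=5,interpolation=2),np.zeros((400,1,3),np.uint8)]))
ct=calibration('top'); t=cv2.imread('pics/top2.png')
p,_=blob(t,402,164,6); q,_=blob(t,460,174,5); print(p,q,onplane(ct,[p],118),onplane(ct,[q],112))
E
```

```text
[319.08016878 105.53586498] 237 [319.         228.11940299] 67 [479.59779345 340.72214563   3.        ] [459.70755452 199.58974139   3.        ] 142.52711016361965 yaw -8.022043281344551
block [467.8752512  257.54413169   3.        ] [467.80169083 257.02217959   3.        ]
[[436.  375.3   4. ]
 [533.9 361.5   4. ]
 [507.6 174.4   4. ]
 [407.9 188.5   4. ]] [471.37219275 274.90469153   4.        ]
clip [[449.8 100.3   7. ]
 [493.4 132.8   3. ]
 [504.6 113.    3. ]] 54.31046270803911 24.66034759976972
[400.43589744 164.84615385] [459.6 174.6] [[ 566.66303263 -133.04681809  118.        ]] [[ 542.08720931 -273.08961164  112.        ]]
```

View pics/c2.png

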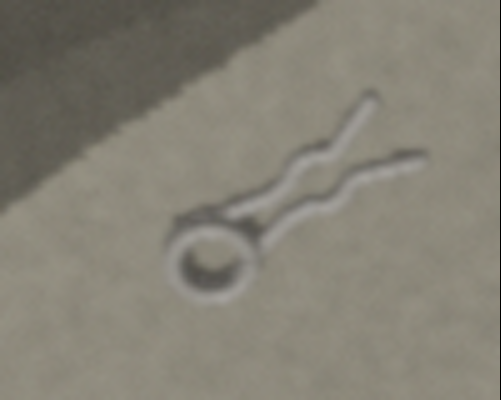

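Emit:
{"api": "apply_moves", "payload": {"increments": [{"tx": 0, "ty": 0, "tz": -0.05, "rx": 0, "ry": 0, "rz": 0, "claw": 0.085}, {"tx": 0, "ty": 0, "tz": -0.1, "rx": 0, "ry": 0, "rz": 0, "claw": 0.085}, {"tx": 0, "ty": 0, "tz": -0.14, "rx": 0, "ry": 0, "rz": 0, "claw": 0.085}, {"tx": 0, "ty": 0, "tz": -0.165, "rx": 0, "ry": 0, "rz": 0, "claw": 0.085}, {"tx": 0, "ty": 0, "tz": -0.175, "rx": 0, "ry": 0, "rz": 0, "claw": 0.085}, {"tx": 0, "ty": 0, "tz": -0.175, "rx": 0, "ry": 0, "rz": 0, "claw": 0.07}, {"tx": 0, "ty": 0, "tz": -0.175, "rx": 0, "ry": 0, "rz": 0, "claw": 0.05}, {"tx": 0, "ty": 0, "tz": -0.175, "rx": 0, "ry": 0, "rz": 0, "claw": 0.04}, {"tx": 0, "ty": 0, "tz": -0.175, "rx": 0, "ry": 0, "rz": 0, "claw": 0.04}, {"tx": 0, "ty": 0, "tz": -0.175, "rx": 0, "ry": 0, "rz": 0, "claw": 0.04}, {"tx": 0, "ty": 0, "tz": -0.175, "rx": 0, "ry": 0, "rz": 0, "claw": 0.04}, {"tx": 0, "ty": 0, "tz": -0.175, "rx": 0, "ry": 0, "rz": 0, "claw": 0.04}]}}

```text
clock: 2.6
eef_pos: [469.1, 257.3, 7.8]
tool_rot: [3.14, -0.002, 1.427]
force: [-0.9, -0.7, 6.2]
width: 55.0
```

Emit:
{"api": "apply_moves", "payload": {"increments": [{"tx": 0, "ty": 0, "tz": 0.015, "rx": 0, "ry": 0, "rz": 0, "claw": 0.04}, {"tx": 0, "ty": 0, "tz": 0.05, "rx": 0, "ry": 0, "rz": 0, "claw": 0.04}, {"tx": 0, "ty": 0, "tz": 0.09, "rx": 0, "ry": 0, "rz": 0, "claw": 0.04}, {"tx": 0, "ty": 0, "tz": 0.13, "rx": 0, "ry": 0, "rz": 0, "claw": 0.04}, {"tx": 0, "ty": -0.02, "tz": 0.16, "rx": 0, "ry": 0, "rz": 0, "claw": 0.04}, {"tx": 0, "ty": -0.05, "tz": 0.18, "rx": 0, "ry": 0, "rz": 0, "claw": 0.04}, {"tx": -0.01, "ty": -0.09, "tz": 0.19, "rx": 0, "ry": 0, "rz": -0.4, "claw": 0.04}, {"tx": -0.01, "ty": -0.13, "tz": 0.19, "rx": 0, "ry": 0, "rz": -0.4, "claw": 0.04}, {"tx": -0.02, "ty": -0.17, "tz": 0.19, "rx": 0, "ry": 0, "rz": -0.4, "claw": 0.04}, {"tx": -0.02, "ty": -0.2, "tz": 0.19, "rx": 0, "ry": 0, "rz": -0.4, "claw": 0.04}, {"tx": -0.02, "ty": -0.22, "tz": 0.19, "rx": 0, "ry": 0, "rz": -0.4, "claw": 0.04}, {"tx": -0.02, "ty": -0.225, "tz": 0.19, "rx": 0, "ry": 0, "rz": -0.4, "claw": 0.04}]}}

```text
clock: 3.8
eef_pos: [447.7, 28.8, 196.7]
tool_rot: [3.141, 0.001, 1.387]
force: [-0.4, -0.1, -3.8]
width: 54.8
```

Emit:
{"api": "apply_moves", "payload": {"increments": [{"tx": 0, "ty": -0.03, "tz": 0, "rx": 0, "ry": 0, "rz": 0, "claw": 0.04}, {"tx": 0, "ty": -0.07, "tz": 0, "rx": 0, "ry": 0, "rz": 0, "claw": 0.04}, {"tx": 0, "ty": -0.11, "tz": 0, "rx": 0, "ry": 0, "rz": 0, "claw": 0.04}, {"tx": 0, "ty": -0.15, "tz": 0, "rx": 0, "ry": 0, "rz": 0, "claw": 0.04}, {"tx": 0, "ty": -0.19, "tz": 0, "rx": 0, "ry": 0, "rz": 0, "claw": 0.04}, {"tx": 0, "ty": -0.215, "tz": 0, "rx": 0, "ry": 0, "rz": 0, "claw": 0.04}, {"tx": 0, "ty": -0.23, "tz": 0, "rx": 0, "ry": 0, "rz": 0, "claw": 0.04}, {"tx": 0, "ty": -0.23, "tz": 0, "rx": 0, "ry": 0, "rz": 0, "claw": 0.04}, {"tx": 0, "ty": -0.23, "tz": 0, "rx": 0, "ry": 0, "rz": 0, "claw": 0.04}]}}

```text
clock: 4.7
eef_pos: [448.2, -197.0, 196.1]
tool_rot: [-3.141, -0.001, 1.392]
force: [0.2, 0.8, -4.3]
width: 54.8
```

```bash
python3 - <<'E'
from h import *
s=read_state(); print(s['clock'],s['eef_pos'],s['tool_rot'],s['qpos'].round(2),s['force'],s['torque'],s['width'])
im,c=snap('wrist','w3.png'); print(c['origin'])
E
```

```text
4.7 [ 448.24348607 -197.03722388  196.06538741] [-3.14065181e+00 -1.31126822e-03  1.39207064e+00] [ 0.09  0.48  0.39  2.   -0.27  0.71  0.46] [ 0.23187161  0.8199289  -4.26618865] [-0.03557674  0.00387435 -0.02378778] 54.80388888008263
[ 461.69301674 -119.71026134  339.26453517]
```

View pics/w3.png

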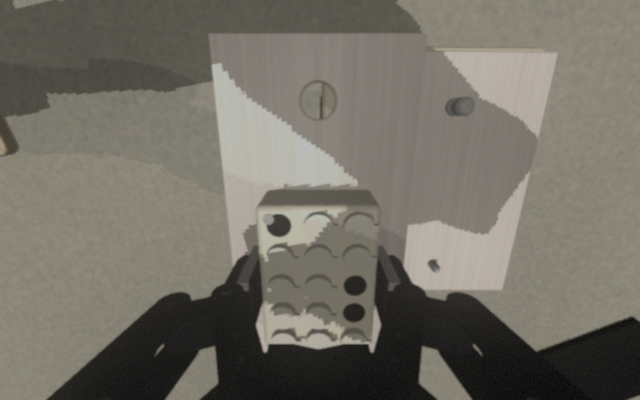

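The held rack is level, with its hole at (318,100). The platform is to the right with the headed pin at about (460,106) and the dowel at about (434,265). I'll zoom in on both pins.

```bash
python3 - <<'E'
from h import *
im=cv2.imread('pics/w3.png')
f=lambda u,v:cv2.resize(im[v-20:v+20,u-20:u+20],None,fx=10,fy=10,interpolation=2)
a=np.hstack([f(460,106),f(434,265)]); a=np.clip(a.astype(float)*1.3,0,255).astype(np.uint8)
cv2.imwrite('pics/c3.png',a)
E
```

```text
(no output)
```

View pics/c3.png

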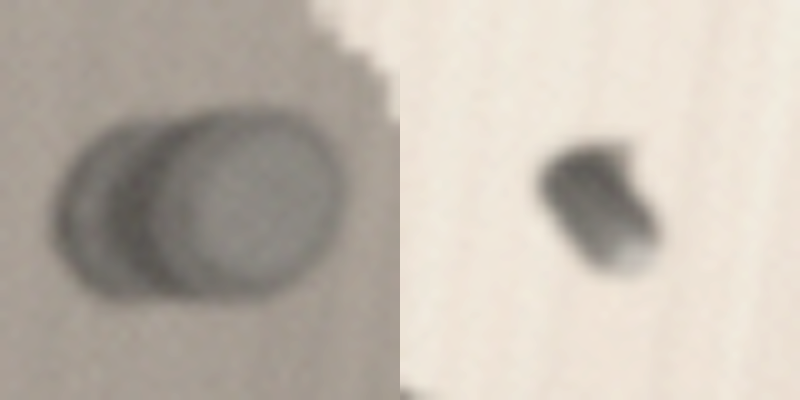

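```bash
python3 - <<'E'
from h import *
im=cv2.imread('pics/w3.png'); c=calibration('wrist')
S=onplane
P=[S(c,[(465.75,105.35)],118)[0],S(c,[(465.25,105.85)],116)[0],S(c,[(453.25,106.55)],98)[0]]
D=[S(c,[(436.6,268.8)],111.5)[0],S(c,[(432.25,263.55)],98)[0]]
print(np.round(P,1),np.round(D,1))
for p,dd in zip([P[1],P[2]],D):
    d=p-dd; print(np.linalg.norm(d[:2]),np.degrees(np.arctan2(d[1],d[0]))-90)
# hole in held plate: fit ellipse of its edge
r=26;u,v=318,100
g=cv2.GaussianBlur(im,(3,3),0)[v-r:v+r,u-r:u+r]
p=cv2.HoughCircles(cv2.cvtColor(g,6),cv2.HOUGH_GRADIENT,1,20,param1=60,param2=12,minRadius=14,maxRadius=24); print(p)
for z in (190,188,186): print(z,S(c,[p[0,0,:2]+[u-r,v-r]],z)[0], p[0,0,2]*2*(339.3-z)/283.7)
E
```

```text
[[ 569.6 -134.7  118. ]
 [ 570.2 -135.2  116. ]
 [ 569.4 -135.3   98. ]] [[ 543.6 -273.6  111.5]
 [ 544.7 -276.2   98. ]]
140.89869729095767 -10.867675009992226
143.03691389269903 -9.953904090183428
[[[26.5 25.5 20.2]]]
190 [ 462.68997082 -114.04355304  190.        ] 21.26091
188 [ 462.70348742 -113.97439387  188.        ] 21.545717
186 [ 462.71700401 -113.9052347   186.        ] 21.830524
```

Emit:
{"api": "apply_moves", "payload": {"increments": [{"tx": 0.03, "ty": -0.006, "tz": 0, "rx": 0, "ry": 0, "rz": 0, "claw": 0.04}, {"tx": 0.07, "ty": -0.014, "tz": 0, "rx": 0, "ry": 0, "rz": 0, "claw": 0.04}, {"tx": 0.1, "ty": -0.02, "tz": 0, "rx": 0, "ry": 0, "rz": 0, "claw": 0.04}, {"tx": 0.107, "ty": -0.0212, "tz": -0.01, "rx": 0, "ry": 0, "rz": 0, "claw": 0.04}, {"tx": 0.107, "ty": -0.0212, "tz": -0.03, "rx": 0, "ry": 0, "rz": 0, "claw": 0.04}, {"tx": 0.107, "ty": -0.0212, "tz": -0.05, "rx": 0, "ry": 0, "rz": 0, "claw": 0.04}, {"tx": 0.107, "ty": -0.0212, "tz": -0.06, "rx": 0, "ry": 0, "rz": 0, "claw": 0.04}, {"tx": 0.107, "ty": -0.0212, "tz": -0.06, "rx": 0, "ry": 0, "rz": 0, "claw": 0.04}, {"tx": 0.107, "ty": -0.0212, "tz": -0.06, "rx": 0, "ry": 0, "rz": 0, "claw": 0.04}]}}

```text
clock: 5.65
eef_pos: [555.5, -219.2, 136.7]
tool_rot: [3.141, -0.0, 1.392]
force: [-0.7, 0.1, -3.4]
width: 54.5
```

```bash
python3 - <<'E'
from h import *
s=read_state(); print(s['clock'],s['eef_pos'],s['tool_rot'],s['force'],s['torque'])
im,c=snap('wrist','w4.png'); print(c['origin'])
sc,cs=snap('scene','s4.png')
z=s['eef_pos'][2]-7.8
# expected pin-top and hole pixel
print('pin',proj(c,[569.7,-135.2,118]),'z under',z)
a=cv2.resize(im[60:140,278:358],None,fx=5,fy=5,interpolation=2); a=np.clip(a*1.5,0,255).astype(np.uint8)
b=cv2.resize(sc[120:220,180:280],(400,400),interpolation=2)
cv2.imwrite('pics/c4.png',np.hstack([a,b]))
E
```

```text
5.65 [ 555.4793957  -219.17911736  136.68576751] [ 3.14134281e+00 -1.36035108e-04  1.39201742e+00] [-0.67706559  0.1469265  -3.35758446] [-0.06183932 -0.04807815  0.0372736 ]
[ 568.78639525 -141.68665499  279.77896012]
pin [[317.49277164  97.3905717 ]] z under 128.8857675089171
```

View pics/c4.png

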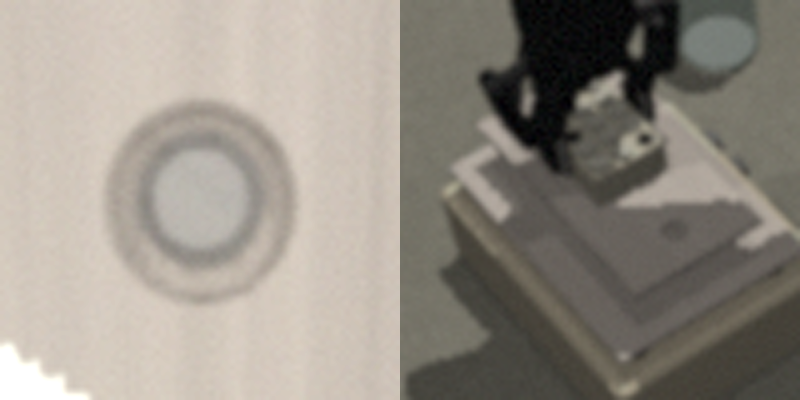

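The pin head sits almost concentrically in the hole: hole (317.8, 99.7), pin (317.8, 99.4).

```bash
python3 - <<'E'
from h import *
c=calibration('wrist')
print(onplane(c,[(317.8,99.7)],131)[0],onplane(c,[(317.8,99.4)],118)[0])
E
```

```text
[ 570.11789243 -137.38396946  131.        ] [ 570.23524018 -136.81600796  118.        ]
```

Emit:
{"api": "apply_moves", "payload": {"increments": [{"tx": 0.0001, "ty": 0.0005, "tz": -0.005, "rx": 0, "ry": 0, "rz": 0, "claw": 0.04}, {"tx": 0.0001, "ty": 0.0005, "tz": -0.01, "rx": 0, "ry": 0, "rz": 0, "claw": 0.04}, {"tx": 0.0001, "ty": 0.0005, "tz": -0.013, "rx": 0, "ry": 0, "rz": 0, "claw": 0.04}, {"tx": 0.0001, "ty": 0.0005, "tz": -0.016, "rx": 0, "ry": 0, "rz": 0, "claw": 0.04}, {"tx": 0.0001, "ty": 0.0005, "tz": -0.018, "rx": 0, "ry": 0, "rz": 0, "claw": 0.04}, {"tx": 0.0001, "ty": 0.0005, "tz": -0.02, "rx": 0, "ry": 0, "rz": 0, "claw": 0.04}, {"tx": 0.0001, "ty": 0.0005, "tz": -0.022, "rx": 0, "ry": 0, "rz": 0, "claw": 0.04}, {"tx": 0.0001, "ty": 0.0005, "tz": -0.024, "rx": 0, "ry": 0, "rz": 0, "claw": 0.04}]}}

```text
clock: 6.55
eef_pos: [555.4, -219.3, 112.2]
tool_rot: [3.141, 0.0, 1.391]
force: [0.6, 0.3, -3.8]
width: 54.5
```

Emit:
{"api": "apply_moves", "payload": {"increments": [{"tx": 0, "ty": 0, "tz": -0.0015, "rx": 0, "ry": 0, "rz": 0, "claw": 0.04}, {"tx": 0, "ty": 0, "tz": -0.003, "rx": 0, "ry": 0, "rz": 0, "claw": 0.04}, {"tx": 0, "ty": 0, "tz": -0.004, "rx": 0, "ry": 0, "rz": 0, "claw": 0.04}, {"tx": 0, "ty": 0, "tz": -0.005, "rx": 0, "ry": 0, "rz": 0, "claw": 0.04}, {"tx": 0, "ty": 0, "tz": -0.005, "rx": 0, "ry": 0, "rz": 0, "claw": 0.04}]}}

```text
clock: 7.05
eef_pos: [555.3, -219.1, 107.2]
tool_rot: [-3.141, -0.0, 1.391]
force: [0.2, -0.5, -4.7]
width: 54.8
```

Emit:
{"api": "apply_moves", "payload": {"increments": [{"tx": 0, "ty": 0, "tz": -0.0007, "rx": 0, "ry": 0, "rz": 0, "claw": 0.04}, {"tx": 0, "ty": 0, "tz": -0.0013, "rx": 0, "ry": 0, "rz": 0, "claw": 0.04}, {"tx": 0, "ty": 0, "tz": -0.0013, "rx": 0, "ry": 0, "rz": 0, "claw": 0.04}]}}

```text
clock: 7.35
eef_pos: [555.5, -219.2, 106.1]
tool_rot: [3.141, -0.0, 1.391]
force: [-0.7, 0.7, -3.1]
width: 54.7
```

Emit:
{"api": "apply_moves", "payload": {"increments": [{"tx": 0, "ty": 0, "tz": -0.0005, "rx": 0, "ry": 0, "rz": 0, "claw": 0.04}, {"tx": 0, "ty": 0, "tz": -0.001, "rx": 0, "ry": 0, "rz": 0, "claw": 0.04}, {"tx": 0, "ty": 0, "tz": -0.001, "rx": 0, "ry": 0, "rz": 0, "claw": 0.04}]}}

```text
clock: 7.65
eef_pos: [556.0, -219.5, 105.8]
tool_rot: [3.14, 0.0, 1.391]
force: [-0.5, 0.9, 4.1]
width: 55.1
```

Force z went from −3.5 to +4.1 N, so the rack is resting on the platform. Releasing it and rising.

Emit:
{"api": "apply_moves", "payload": {"increments": [{"tx": 0, "ty": 0, "tz": 0, "rx": 0, "ry": 0, "rz": 0, "claw": 0.06}, {"tx": 0, "ty": 0, "tz": 0, "rx": 0, "ry": 0, "rz": 0, "claw": 0.07}, {"tx": 0, "ty": 0, "tz": 0, "rx": 0, "ry": 0, "rz": 0, "claw": 0.08}, {"tx": 0, "ty": 0, "tz": 0, "rx": 0, "ry": 0, "rz": 0, "claw": 0.08}, {"tx": 0, "ty": 0, "tz": 0.02, "rx": 0, "ry": 0, "rz": 0, "claw": 0.08}, {"tx": 0, "ty": 0, "tz": 0.06, "rx": 0, "ry": 0, "rz": 0, "claw": 0.08}, {"tx": 0, "ty": 0, "tz": 0.1, "rx": 0, "ry": 0, "rz": 0, "claw": 0.08}, {"tx": 0, "ty": 0, "tz": 0.1, "rx": 0, "ry": 0, "rz": 0, "claw": 0.08}]}}

```text
clock: 8.45
eef_pos: [558.5, -221.2, 210.4]
tool_rot: [3.131, 0.002, 1.391]
force: [1.0, -1.6, -0.2]
width: 79.9
```

```bash
python3 - <<'E'
from h import *
s=read_state(); print(s['clock'],s['eef_pos'],s['tool_rot'],s['width'])
im,c=snap('wrist','w5.png'); print(c['origin'])
print(proj(c,[[570,-136,118],[570,-136,102],[544.8,-275.8,112]]))
a=im[40:300,180:460]; cv2.imwrite('pics/c5.png',cv2.resize(a,None,fx=2.2,fy=2.2))
np.save('c5.npy',c,allow_pickle=True)
E
```

```text
8.45 [ 558.53227668 -221.18566725  210.37593411] [3.13136440e+00 2.13434403e-03 1.39100255e+00] 79.86445150473276
[ 570.59029519 -143.08946851  353.29308265]
[[312.58572682 100.27780617]
 [312.73957399 100.8707757 ]
 [313.74626655 258.14945997]]
```

Emit:
{"api": "apply_moves", "payload": {"increments": [{"tx": -0.107, "ty": 0.316, "tz": -0.03, "rx": 0, "ry": 0, "rz": -10.06, "claw": 0.05}, {"tx": -0.107, "ty": 0.316, "tz": -0.03, "rx": 0, "ry": 0, "rz": -10.06, "claw": 0.05}, {"tx": -0.107, "ty": 0.316, "tz": -0.03, "rx": 0, "ry": 0, "rz": -10.06, "claw": 0.05}, {"tx": -0.107, "ty": 0.316, "tz": -0.03, "rx": 0, "ry": 0, "rz": -10.06, "claw": 0.05}, {"tx": -0.107, "ty": 0.316, "tz": -0.03, "rx": 0, "ry": 0, "rz": -10.06, "claw": 0.05}, {"tx": -0.107, "ty": 0.316, "tz": -0.03, "rx": 0, "ry": 0, "rz": -10.06, "claw": 0.05}, {"tx": -0.107, "ty": 0.316, "tz": -0.03, "rx": 0, "ry": 0, "rz": -10.06, "claw": 0.05}, {"tx": -0.107, "ty": 0.316, "tz": -0.1, "rx": 0, "ry": 0, "rz": -10.06, "claw": 0.05}, {"tx": -0.107, "ty": 0.316, "tz": -0.1, "rx": 0, "ry": 0, "rz": -10.06, "claw": 0.05}, {"tx": -0.107, "ty": 0.316, "tz": -0.1, "rx": 0, "ry": 0, "rz": -10.06, "claw": 0.05}, {"tx": -0.107, "ty": 0.316, "tz": -0.1, "rx": 0, "ry": 0, "rz": -10.06, "claw": 0.05}]}}

```text
clock: 9.6
eef_pos: [448.1, 96.1, 104.8]
tool_rot: [3.141, 0.002, 0.512]
force: [0.5, -0.3, 0.9]
width: 49.7
```

```bash
python3 - <<'E'
from h import *
s=read_state(); print(s['clock'],s['eef_pos'],s['tool_rot'],s['qpos'].round(2),s['width'])
im,c=snap('wrist','w6.png'); print(c['origin'])
a=cv2.resize(im[100:360,160:480],None,fx=1.5,fy=1.5); b=cv2.imread('pics/c5.png')[:390]
b=cv2.resize(b,(310,290)); b=np.vstack([b,np.zeros((100,310,3),np.uint8)])
cv2.imwrite('pics/c6.png',np.hstack([a,b]))
E
```

```text
9.6 [448.06634992  96.13439136 104.76391247] [3.14139620e+00 1.57108264e-03 5.12364227e-01] [-0.62  0.64  0.52  2.16 -0.66  0.5  -0.66] 49.74830601109941
[516.22484866 134.89040154 247.7280646 ]
```

View pics/c6.png

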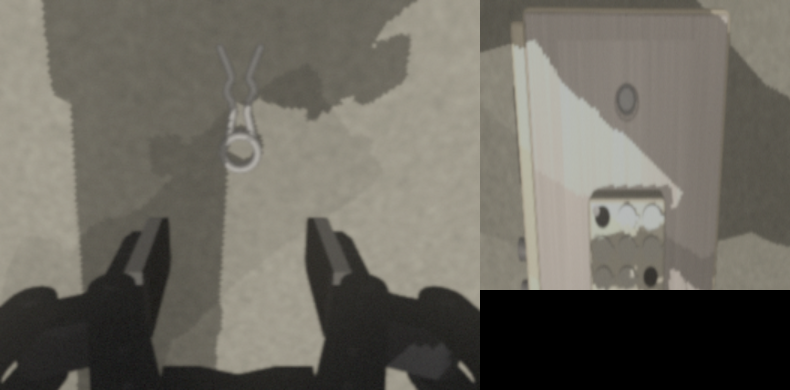

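Clip bow is at (320.5,201.8) and its tips at (306.5,130.5) and (334.5,130.5). The rack is seated, with the pin in its hole.

```bash
python3 - <<'E'
from h import *
c=calibration('wrist'); s=read_state()
B=onplane(c,[(320.5,201.8)],9)[0]; T=onplane(c,[(306.5,130.5),(334.5,130.5)],2.5)
e=T.mean(0)-B; yaw=np.degrees(np.arctan2(e[1],e[0]))
print(B,T,np.hypot(*e[:2]),np.linalg.norm(T[0]-T[1]),yaw,'tool yaw',np.degrees(s['tool_rot'][2]),'d',B-s['eef_pos'])
c5=np.load('c5.npy',allow_pickle=True).item()
print(proj(c5,[[570,-136,118]]))
E
```

```text
[450.21309716  95.01758828   9.        ] [[497.63484374 135.33427419   2.5       ]
 [509.20368171 114.74914931   2.5       ]] 61.092913207192524 23.613245816807865 29.43594263626838 tool yaw 29.341482240046705 d [  1.43012346  -1.08758307 -96.45296595]
[[312.58572682 100.27780617]]
```

Emit:
{"api": "apply_moves", "payload": {"increments": [{"tx": 0.0014, "ty": -0.0011, "tz": -0.04, "rx": 0, "ry": 0, "rz": 0, "claw": 0.05}, {"tx": 0.0014, "ty": -0.0011, "tz": -0.075, "rx": 0, "ry": 0, "rz": 0, "claw": 0.05}, {"tx": 0.0014, "ty": -0.0011, "tz": -0.093, "rx": 0, "ry": 0, "rz": 0, "claw": 0.05}, {"tx": 0.0014, "ty": -0.0011, "tz": -0.1, "rx": 0, "ry": 0, "rz": 0, "claw": 0.05}, {"tx": 0.0014, "ty": -0.0011, "tz": -0.1025, "rx": 0, "ry": 0, "rz": 0, "claw": 0.05}, {"tx": 0.0014, "ty": -0.0011, "tz": -0.1025, "rx": 0, "ry": 0, "rz": 0, "claw": 0.05}]}}

```text
clock: 10.25
eef_pos: [450.7, 95.4, 3.2]
tool_rot: [3.141, -0.002, 0.512]
force: [-0.4, -0.5, 1.2]
width: 49.8
```

Emit:
{"api": "apply_moves", "payload": {"increments": [{"tx": 0, "ty": 0, "tz": 0, "rx": 0, "ry": 0, "rz": 0, "claw": 0.035}, {"tx": 0, "ty": 0, "tz": 0, "rx": 0, "ry": 0, "rz": 0, "claw": 0.025}, {"tx": 0, "ty": 0, "tz": 0, "rx": 0, "ry": 0, "rz": 0, "claw": 0.015}, {"tx": 0, "ty": 0, "tz": 0, "rx": 0, "ry": 0, "rz": 0, "claw": 0.01}, {"tx": 0, "ty": 0, "tz": 0, "rx": 0, "ry": 0, "rz": 0, "claw": 0.01}, {"tx": 0, "ty": 0, "tz": 0, "rx": 0, "ry": 0, "rz": 0, "claw": 0.01}]}}

```text
clock: 10.85
eef_pos: [450.5, 95.8, 3.7]
tool_rot: [3.141, -0.002, 0.513]
force: [-0.2, 0.6, 9.1]
width: 22.1
```

Emit:
{"api": "apply_moves", "payload": {"increments": [{"tx": 0, "ty": 0, "tz": 0.01, "rx": 0, "ry": 0, "rz": 0, "claw": 0.01}, {"tx": 0, "ty": 0, "tz": 0.05, "rx": 0, "ry": 0, "rz": 0, "claw": 0.01}, {"tx": 0, "ty": 0, "tz": 0.09, "rx": 0, "ry": 0, "rz": 0, "claw": 0.01}, {"tx": 0.002, "ty": -0.03, "tz": 0.136, "rx": 0, "ry": 0, "rz": -1, "claw": 0.01}, {"tx": 0.01, "ty": -0.07, "tz": 0.136, "rx": 0, "ry": 0, "rz": -2.5, "claw": 0.01}, {"tx": 0.02, "ty": -0.11, "tz": 0.136, "rx": 0, "ry": 0, "rz": -4, "claw": 0.01}, {"tx": 0.03, "ty": -0.15, "tz": 0.136, "rx": 0, "ry": 0, "rz": -5.5, "claw": 0.01}, {"tx": 0.035, "ty": -0.19, "tz": 0.136, "rx": 0, "ry": 0, "rz": -7, "claw": 0.01}, {"tx": 0.035, "ty": -0.2165, "tz": 0.136, "rx": 0, "ry": 0, "rz": -7.92, "claw": 0.01}, {"tx": 0.035, "ty": -0.2165, "tz": 0.136, "rx": 0, "ry": 0, "rz": -7.92, "claw": 0.01}, {"tx": 0.035, "ty": -0.2165, "tz": 0.136, "rx": 0, "ry": 0, "rz": -7.92, "claw": 0.01}, {"tx": 0.035, "ty": -0.2165, "tz": 0.136, "rx": 0, "ry": 0, "rz": -7.92, "claw": 0.01}]}}

```text
clock: 12.05
eef_pos: [484.6, -119.2, 138.4]
tool_rot: [-3.14, 0.001, -0.175]
force: [-0.0, -0.3, 0.3]
width: 22.3
```

```bash
python3 - <<'E'
from h import *
s=read_state(); print(s['clock'],s['eef_pos'],s['tool_rot'],s['qpos'].round(2),s['width'],s['force'])
im,c=snap('wrist','w7.png'); print(c['origin']); np.save('c7.npy',c,allow_pickle=True)
print(proj(c,[[570,-136,118]]))
g=lambda a: np.clip(a*1.5,0,255).astype(np.uint8)
cv2.imwrite('pics/c7.png',g(cv2.resize(im[50:350,220:420],(400,600),interpolation=2)))
E
```

```text
12.05 [ 484.62127065 -119.15131459  138.4243007 ] [-3.14009167e+00  7.41139160e-04 -1.75477222e-01] [-0.33  0.7   0.81  2.04 -0.77  0.74 -0.78] 22.26860155397592 [-0.03896521 -0.282957    0.31825469]
[ 561.5632085  -133.10213494  281.44619253]
[[321.46625613  92.39216925]]
```

View pics/c7.png

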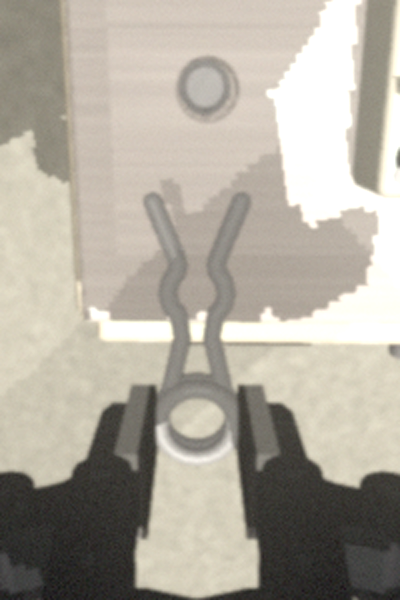

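The clip is held straight and nothing is slipping. Tip midpoint is at (318.3,150.8), bow at (318.3,259), and pin top at (323.5,93.8).

```bash
python3 - <<'E'
from h import *
c=np.load('c7.npy',allow_pickle=True).item()
f=lambda x,y:(220+x/2-.25,50+y/2-.25)
for z in (133,137.5,142):
    T=onplane(c,[f(152,202),f(242,202)],z); print(z,T.round(1),np.linalg.norm(T[0]-T[1]))
P=onplane(c,[f(207.5,88)],118)[0]; T=T=onplane(c,[f(152,202),f(242,202)],137.5).mean(0); B=onplane(c,[f(197,419)],142)[0]; W=onplane(c,[f(197,268)],137.5)[0]
print('pin',P,'tip',T,'bow',B,'waist',W)
e=T-B; print(np.hypot(*e[:2]),'clip yaw',np.degrees(np.arctan2(e[1],e[0])))
y=np.radians(-10.1); ux=np.array([np.cos(y),np.sin(y)]); uy=np.array([-ux[1],ux[0]])
for n,q in (('tip',T),('bow',B),('waist',W)): d=P[:2]-q[:2]; print(n,'pin ahead',d@ux,'lateral',d@uy)
E
```

```text
133 [[ 543.6 -117.7  133. ]
 [ 539.5 -140.7  133. ]] 23.397343170857493
137.5 [[ 544.1 -118.2  137.5]
 [ 540.2 -140.5  137.5]] 22.688075775908032
142 [[ 544.7 -118.6  142. ]
 [ 540.9 -140.3  142. ]] 21.978808380958533
pin [ 569.13291417 -136.96294171  118.        ] tip [ 542.1597936 -129.3463324  137.5      ] bow [ 484.04430557 -119.05903047  142.        ] waist [ 525.2784063  -126.35697381  137.5       ]
59.01896754598602 clip yaw -10.038216725611731
tip pin ahead 27.89082281110701 lateral -2.7683882411143466
bow pin ahead 86.90975604413588 lateral -2.7047468282504563
waist pin ahead 45.03483632275183 lateral -2.750987652629968
```

Emit:
{"api": "apply_moves", "payload": {"increments": [{"tx": -0.0005, "ty": -0.0027, "tz": -0.01, "rx": 0, "ry": 0, "rz": 0, "claw": 0.01}, {"tx": -0.0005, "ty": -0.0027, "tz": -0.02, "rx": 0, "ry": 0, "rz": 0, "claw": 0.01}, {"tx": -0.0005, "ty": -0.0027, "tz": -0.027, "rx": 0, "ry": 0, "rz": 0, "claw": 0.01}, {"tx": -0.0005, "ty": -0.0027, "tz": -0.0314, "rx": 0, "ry": 0, "rz": 0, "claw": 0.01}, {"tx": -0.0005, "ty": -0.0027, "tz": -0.0314, "rx": 0, "ry": 0, "rz": 0, "claw": 0.01}, {"tx": -0.0005, "ty": -0.0027, "tz": -0.0314, "rx": 0, "ry": 0, "rz": 0, "claw": 0.01}, {"tx": -0.0005, "ty": -0.0027, "tz": -0.0314, "rx": 0, "ry": 0, "rz": 0, "claw": 0.01}]}}

```text
clock: 12.8
eef_pos: [484.5, -123.6, 107.3]
tool_rot: [3.142, -0.0, -0.178]
force: [-0.1, 0.3, -0.2]
width: 22.3
```

```bash
python3 - <<'E'
from h import *
im,c=snap('wrist','w8.png'); L=[]
for i in range(6): s=read_state(); L.append(s['eef_pos']); snap('top')
print(np.mean(L,0),np.std(L,0),s['force'],s['tool_rot'],c['origin'])
np.save('c8.npy',c,allow_pickle=True)
E
```

```text
[ 484.42809832 -123.51157306  107.32368241] [0.03216296 0.05217695 0.04763878] [-0.30145817 -0.51307722 -0.29635182] [ 3.14159052e+00 -3.17144064e-04 -1.77630253e-01] [ 561.23404624 -137.51262958  250.43555878]
```

```bash
python3 - <<'E'
from h import *
c=np.load('c8.npy',allow_pickle=True).item(); im=cv2.imread('pics/w8.png')
p=proj(c,[[569.6,-136.5,118]])[0]; print(p)
u,v=p.round().astype(int); r=28
g=cv2.GaussianBlur(cv2.cvtColor(im,6),(3,3),0)[v-r:v+r,u-r:u+r]
h=cv2.HoughCircles(g,cv2.HOUGH_GRADIENT,1.2,8,param1=50,param2=10,minRadius=7,maxRadius=22)
y=np.radians(-10.1); ux=np.array([np.cos(y),np.sin(y)]); uy=np.array([-ux[1],ux[0]])
T=onplane(c,[(295.75,150.75),(340.75,150.75)],106)[:,:2].mean(0); print('tip',T)
for k in h[0][:6]:
    for z in (118,102):
        P=onplane(c,[k[:2]+[u-r,v-r]],z)[0,:2]; print(k+[u-r,v-r,0],z,P,'rad mm',k[2]*(250.4-z)*.95/283.7,'ahead,lat',(P-T)@ux,(P-T)@uy)
cv2.imwrite('pics/c8.png',np.clip(cv2.resize(im[50:350,220:420],(400,600),interpolation=2)*1.5,0,255).astype(np.uint8))
E
```

```text
[312.73508825  90.55429452]
tip [ 541.91080547 -133.9593538 ]
[314.40000153  90.00000191  18.52000046] 118 [ 569.69326867 -137.25484917] rad mm 8.210945 ahead,lat 27.929843599568308 1.6276939472406904
[314.40000153  90.00000191  18.52000046] 102 [ 570.71525672 -137.22370582] rad mm 9.203205 ahead,lat 28.930532580322378 1.8375773706156997
[306.          92.40000153  10.60000038] 118 [ 569.38089447 -133.46849215] rad mm 4.6995697 ahead,lat 26.958309177965784 5.300594430820244
[306.          92.40000153  10.60000038] 102 [ 570.36514351 -132.97990586] rad mm 5.2674937 ahead,lat 27.8416237096763 5.954213723008819
[310.80000114  81.60000038   8.56000042] 118 [ 573.29987057 -136.33724085] rad mm 3.795124 ahead,lat 31.319636678607367 3.1635602206263544
[310.80000114  81.60000038   8.56000042] 102 [ 574.75758473 -136.19523806] rad mm 4.2537494 ahead,lat 32.72985833898348 3.558996984814455
[338.40000153  91.20000076   7.72000027] 118 [ 567.36047866 -147.46574816] rad mm 3.4227057 ahead,lat 27.423856348603056 -8.834062323201401
[338.40000153  91.20000076   7.72000027] 102 [ 568.10063425 -148.66821899] rad mm 3.8363252 ahead,lat 28.363415251529126 -9.888100023944654
```

View pics/c8.png

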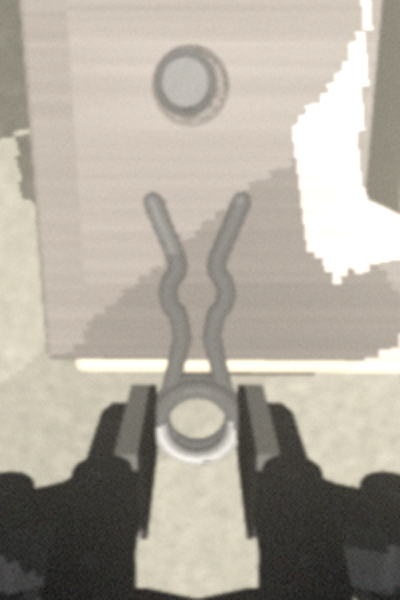

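The pin axis is about 2.1–2.5 mm to the +y side of the clip's midline. I'll correct that and advance to just before contact.

Emit:
{"api": "apply_moves", "payload": {"increments": [{"tx": 0.0004, "ty": 0.0021, "tz": 0, "rx": 0, "ry": 0, "rz": 0, "claw": 0.01}, {"tx": 0.0004, "ty": 0.0021, "tz": 0, "rx": 0, "ry": 0, "rz": 0, "claw": 0.01}, {"tx": 0.0063, "ty": 0.001, "tz": 0, "rx": 0, "ry": 0, "rz": 0, "claw": 0.01}, {"tx": 0.0122, "ty": 0, "tz": 0, "rx": 0, "ry": 0, "rz": 0, "claw": 0.01}, {"tx": 0.0181, "ty": -0.001, "tz": 0, "rx": 0, "ry": 0, "rz": 0, "claw": 0.01}, {"tx": 0.024, "ty": -0.0021, "tz": 0, "rx": 0, "ry": 0, "rz": 0, "claw": 0.01}, {"tx": 0.0289, "ty": -0.0029, "tz": 0, "rx": 0, "ry": 0, "rz": 0, "claw": 0.01}, {"tx": 0.0319, "ty": -0.0035, "tz": 0, "rx": 0, "ry": 0, "rz": 0, "claw": 0.01}, {"tx": 0.0319, "ty": -0.0035, "tz": 0, "rx": 0, "ry": 0, "rz": 0, "claw": 0.01}]}}

```text
clock: 14.05
eef_pos: [516.6, -127.1, 107.0]
tool_rot: [3.141, -0.0, -0.178]
force: [-0.9, -0.3, -0.7]
width: 22.5
```

Emit:
{"api": "apply_moves", "payload": {"increments": [{"tx": 0.002, "ty": -0.0004, "tz": 0, "rx": 0, "ry": 0, "rz": 0, "claw": 0.01}, {"tx": 0.004, "ty": -0.0007, "tz": 0, "rx": 0, "ry": 0, "rz": 0, "claw": 0.01}, {"tx": 0.006, "ty": -0.0011, "tz": 0, "rx": 0, "ry": 0, "rz": 0, "claw": 0.01}, {"tx": 0.008, "ty": -0.0014, "tz": 0, "rx": 0, "ry": 0, "rz": 0, "claw": 0.01}, {"tx": 0.01, "ty": -0.0018, "tz": 0, "rx": 0, "ry": 0, "rz": 0, "claw": 0.01}]}}

```text
clock: 14.55
eef_pos: [524.8, -128.3, 106.7]
tool_rot: [-3.141, 0.003, -0.178]
force: [-4.1, 1.3, -1.2]
width: 22.2
```

Emit:
{"api": "apply_moves", "payload": {"increments": [{"tx": 0.0015, "ty": -0.0003, "tz": 0, "rx": 0, "ry": 0, "rz": 0, "claw": 0.01}, {"tx": 0.003, "ty": -0.0005, "tz": 0, "rx": 0, "ry": 0, "rz": 0, "claw": 0.01}, {"tx": 0.0045, "ty": -0.0008, "tz": 0, "rx": 0, "ry": 0, "rz": 0, "claw": 0.01}, {"tx": 0.006, "ty": -0.0011, "tz": 0, "rx": 0, "ry": 0, "rz": 0, "claw": 0.01}, {"tx": 0.006, "ty": -0.0011, "tz": 0, "rx": 0, "ry": 0, "rz": 0, "claw": 0.01}]}}

```text
clock: 15.05
eef_pos: [529.7, -129.2, 106.4]
tool_rot: [-3.141, 0.005, -0.178]
force: [-7.5, 0.9, 0.8]
width: 22.5
```

Emit:
{"api": "apply_moves", "payload": {"increments": [{"tx": 0.0015, "ty": -0.0003, "tz": 0, "rx": 0, "ry": 0, "rz": 0, "claw": 0.01}, {"tx": 0.003, "ty": -0.0005, "tz": 0, "rx": 0, "ry": 0, "rz": 0, "claw": 0.01}, {"tx": 0.0045, "ty": -0.0008, "tz": 0, "rx": 0, "ry": 0, "rz": 0, "claw": 0.01}, {"tx": 0.006, "ty": -0.0011, "tz": 0, "rx": 0, "ry": 0, "rz": 0, "claw": 0.01}, {"tx": 0.006, "ty": -0.0011, "tz": 0, "rx": 0, "ry": 0, "rz": 0, "claw": 0.01}]}}

```text
clock: 15.55
eef_pos: [534.5, -130.0, 106.1]
tool_rot: [-3.14, 0.007, -0.178]
force: [-7.7, 1.5, -0.4]
width: 22.2
```

Emit:
{"api": "apply_moves", "payload": {"increments": [{"tx": 0.0015, "ty": -0.0003, "tz": 0.0005, "rx": 0, "ry": 0, "rz": 0, "claw": 0.01}, {"tx": 0.003, "ty": -0.0005, "tz": 0.0005, "rx": 0, "ry": 0, "rz": 0, "claw": 0.01}, {"tx": 0.0045, "ty": -0.0008, "tz": 0.0005, "rx": 0, "ry": 0, "rz": 0, "claw": 0.01}, {"tx": 0.0045, "ty": -0.0008, "tz": 0.0005, "rx": 0, "ry": 0, "rz": 0, "claw": 0.01}]}}

```text
clock: 15.95
eef_pos: [541.7, -131.4, 107.2]
tool_rot: [-3.141, 0.002, -0.178]
force: [-5.3, 1.5, -1.0]
width: 22.3
```

The tool jumped 7 mm on a 4.5 mm command and the force fell, so it has probably snapped. I'll stop pushing, ease back to zero and check with a light pull.

Emit:
{"api": "apply_moves", "payload": {"increments": [{"tx": 0, "ty": 0, "tz": 0, "rx": 0, "ry": 0, "rz": 0, "claw": 0.01}, {"tx": 0, "ty": 0, "tz": 0, "rx": 0, "ry": 0, "rz": 0, "claw": 0.01}, {"tx": 0, "ty": 0, "tz": 0, "rx": 0, "ry": 0, "rz": 0, "claw": 0.01}]}}

```text
clock: 16.25
eef_pos: [541.6, -131.4, 107.2]
tool_rot: [-3.141, 0.002, -0.178]
force: [-4.7, 1.3, -0.4]
width: 23.0
```

Emit:
{"api": "apply_moves", "payload": {"increments": [{"tx": -0.002, "ty": 0.0004, "tz": 0, "rx": 0, "ry": 0, "rz": 0, "claw": 0.01}, {"tx": -0.004, "ty": 0.0007, "tz": 0, "rx": 0, "ry": 0, "rz": 0, "claw": 0.01}, {"tx": -0.006, "ty": 0.0011, "tz": 0, "rx": 0, "ry": 0, "rz": 0, "claw": 0.01}, {"tx": -0.008, "ty": 0.0014, "tz": 0, "rx": 0, "ry": 0, "rz": 0, "claw": 0.01}, {"tx": -0.01, "ty": 0.0018, "tz": 0, "rx": 0, "ry": 0, "rz": 0, "claw": 0.01}, {"tx": -0.01, "ty": 0.0018, "tz": 0, "rx": 0, "ry": 0, "rz": 0, "claw": 0.01}, {"tx": -0.01, "ty": 0.0018, "tz": 0, "rx": 0, "ry": 0, "rz": 0, "claw": 0.01}]}}

```text
clock: 16.95
eef_pos: [533.6, -130.2, 108.0]
tool_rot: [3.141, -0.002, -0.178]
force: [1.7, -0.1, -1.2]
width: 22.6
```

Tension of +1.7 N on the pull shows the clip is locked on the pin. Relaxing to zero force, lowering 1 mm, opening a little and rising.

Emit:
{"api": "apply_moves", "payload": {"increments": [{"tx": 0.0015, "ty": -0.0003, "tz": -0.0005, "rx": 0, "ry": 0, "rz": 0, "claw": 0.01}, {"tx": 0.002, "ty": -0.0004, "tz": -0.001, "rx": 0, "ry": 0, "rz": 0, "claw": 0.01}, {"tx": 0.002, "ty": -0.0004, "tz": -0.0012, "rx": 0, "ry": 0, "rz": 0, "claw": 0.01}, {"tx": 0.002, "ty": -0.0004, "tz": -0.0012, "rx": 0, "ry": 0, "rz": 0, "claw": 0.01}]}}

```text
clock: 17.35
eef_pos: [534.6, -130.4, 106.3]
tool_rot: [3.142, 0.0, -0.178]
force: [0.2, 0.0, 0.1]
width: 22.6
```

Emit:
{"api": "apply_moves", "payload": {"increments": [{"tx": 0, "ty": 0, "tz": 0, "rx": 0, "ry": 0, "rz": 0, "claw": 0.026}, {"tx": 0, "ty": 0, "tz": 0, "rx": 0, "ry": 0, "rz": 0, "claw": 0.032}, {"tx": 0, "ty": 0, "tz": 0, "rx": 0, "ry": 0, "rz": 0, "claw": 0.038}, {"tx": 0, "ty": 0, "tz": 0, "rx": 0, "ry": 0, "rz": 0, "claw": 0.038}, {"tx": 0, "ty": 0, "tz": 0, "rx": 0, "ry": 0, "rz": 0, "claw": 0.038}]}}

```text
clock: 17.85
eef_pos: [534.6, -130.4, 106.4]
tool_rot: [3.142, 0.0, -0.178]
force: [-0.2, 0.2, 0.2]
width: 38.1
```

Emit:
{"api": "apply_moves", "payload": {"increments": [{"tx": 0, "ty": 0, "tz": 0.01, "rx": 0, "ry": 0, "rz": 0, "claw": 0.038}, {"tx": 0, "ty": 0, "tz": 0.03, "rx": 0, "ry": 0, "rz": 0, "claw": 0.038}, {"tx": 0, "ty": 0, "tz": 0.06, "rx": 0, "ry": 0, "rz": 0, "claw": 0.038}, {"tx": -0.01, "ty": 0, "tz": 0.09, "rx": 0, "ry": 0, "rz": 0, "claw": 0.038}, {"tx": -0.03, "ty": 0, "tz": 0.1, "rx": 0, "ry": 0, "rz": 0, "claw": 0.038}, {"tx": -0.04, "ty": 0, "tz": 0.1, "rx": 0, "ry": 0, "rz": 0, "claw": 0.038}, {"tx": -0.04, "ty": 0, "tz": 0.1, "rx": 0, "ry": 0, "rz": 0, "claw": 0.038}, {"tx": -0.04, "ty": 0, "tz": 0.1, "rx": 0, "ry": 0, "rz": 0, "claw": 0.038}]}}

```text
clock: 18.65
eef_pos: [494.9, -129.9, 206.0]
tool_rot: [-3.141, 0.0, -0.177]
force: [0.4, 0.2, -0.1]
width: 38.2
```

```bash
python3 - <<'E'
from h import *
snap('top'); snap('top')
s=read_state(); print(s['clock'],s['eef_pos'],s['force'],s['width'])
im,c=snap('wrist','w9.png'); np.save('c9.npy',c,allow_pickle=True)
Q=lambda z:[[570.2-36*.984,-136.8+36*.175,z],[570.2,-136.8,z]]
print(c['origin'],proj(c,[[570.2,-136.8,118]]+Q(105)+[[570.2+24*.984,-136.8-24*.175,104.5]]))
x0=int(proj(c,Q(105))[0][0])
g=cv2.createCLAHE(2,(4,4)).apply(cv2.cvtColor(im,6))
cv2.imwrite('pics/c9.png',cv2.resize(g[40:280,220:420],(500,600),interpolation=2))
E
```

```text
18.75 [ 495.1682845  -130.12748408  205.76809821] [-0.25468714 -0.23147494 -0.31364099] 38.1777617636214
[ 572.12641415 -143.94020402  348.80469503] [[309.77160006 113.87264695]
 [310.63095629 157.40984046]
 [310.22840721 113.64637306]
 [309.95671709  82.16529978]]
```

The picture limit is reached, so I'll check with circle fits.

```bash
python3 - <<'E'
from h import *
c=np.load('c9.npy',allow_pickle=True).item(); im=cv2.imread('pics/w9.png'); g=cv2.GaussianBlur(cv2.cvtColor(im,6),(3,3),0)
def circ(n,u,v,r,z,a,b):
    s=g[v-r:v+r,u-r:u+r]; h=cv2.HoughCircles(s,cv2.HOUGH_GRADIENT,1,5,param1=50,param2=8,minRadius=a,maxRadius=b)
    for k in (h[0][:3] if h is not None else []):
        p=k[:2]+[u-r,v-r]; P=onplane(c,[p],z)[0]; print(n,p,k[2],P.round(1)); yield P
p=list(circ('pin',310,113,16,118,5,10)); b=list(circ('bow',311,157,24,110,9,18))
for P in p:
    for B in b: d=P[:2]-B[:2]; print(np.hypot(*d).round(1),np.degrees(np.arctan2(d[1],d[0])).round(1),end=' | ')
E
```

```text
pin [309.5 114.5] 6.6 [ 569.8 -136.5  118. ]
bow [310.5 159.5] 15.2 [ 533.8 -130.3  110. ]
bow [309.5 152.5] 13.0 [ 539.8 -130.6  110. ]
bow [316.5 158.5] 9.4 [ 533.8 -135.5  110. ]
36.5 -9.7 | 30.6 -11.1 | 36.0 -1.6 |
```

The best bow circle (radius 15.2 px, which matches the 26 mm coil) lies 36.5 mm from the pin axis; home is 36. Handing in.

```bash
python3 -c "
from cell import *
print(finish_job())"
```

```text
the job is handed in; nothing more can be done
None
```

The rack is mounted on the shaker and the hairpin clip is locked on the headed pin. I handed the job in after about 19 s of robot time. `finish_job` gives no verdict, so success rests on the checks below.

- **Rack:** It went down over both pins without resistance. Touchdown was about 4 N beyond its own weight. A picture after release showed the headed pin inside its hole. I did not check the dowel by picture after that, but the plate came down to platform height.
- **Clip:** The highest push I saw was 7.7 N. The snap itself fell between readings: the tool jumped 7 mm on a 4.5 mm command and the force dropped to about 5 N. A light pull back gave 1.7 N of tension, so the clip is held. I brought the force to zero before letting go.
- **Last check:** The bow lies 36.5 mm from the pin axis (home is 36 mm) and points −9.7°, in line with the shaker. The arm was clear, about 100 mm above.

**Less certain:**
- I used up the 12 pictures, so this last check was numeric only. The circle fit also gave two other bow candidates, which I rejected because their size did not match the coil.
- Two sideways measurements of the clip before the push differed by about 1 mm, so I went in slightly less than the larger one; the clip still went on.
- My first move call was refused because its rows lacked some of the values, and nothing moved.

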